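# Lock a T-slot stop behind a cover plate

## Robot

A 7-joint arm with a two-finger parallel gripper is mounted at the origin on the work surface. World frame = base frame: x ahead of the robot, y to its left, z up, the work surface at z = 0. Lengths are in mm, angles in rad, forces in N, time in s.
With the tool pointing down it reaches from about 400 to 875 mm from the base axis. Payload 4.4 kg.
Tool frame: the origin (TCP) lies at the very end of the fingers, on their centre line; the grasp point (between the pads) lies 19 mm behind it; z points along the fingers, y is the line along which they close (so a half turn about z gives the same grasp; the last joint's range is limited). The gripper opens to 85 mm and grips with 20 to 120 N. Pads are 22 mm wide; open, the fingers measure 114 mm over their backs; the gripper's body (76 mm by 85 mm) begins 54 mm behind the grasp point. The pads swing forward as they close: fully open they stand 13 mm farther back than shut.
Start: joints at [-1.226, 0.628, 0.038, 1.517, -0.027, 0.996, -0.02], TCP at [259.551, 595.945, 231.313] pointing down, gripper open.
Joint ranges: [-3.06, 3.06], [-0.37, 2.12], [-1.25, 1.32], [0.18, 2.47], [-1.1, 4.24], [0.23, 1.98], [-2.94, 2.94]. Speed limits (rad/s): [2.57, 2.57, 3.14, 3.14, 3.14, 3.14, 3.14].

## Interface

Orientations are given as [roll, pitch, yaw] about the fixed x, y, z axes, in that order (R = Rz(yaw) Ry(pitch) Rx(roll)).
In Python, from cell import sensors, get_image, camera_params, order gives the robot as it stands.
- The arm moves only by the shell command python3 -m inch 'ROWS' [OPENING]. ROWS is JSON, a list that holds one entry, the list of rows, each a list of 4 numbers: the shift along the tool's x, y, z in cm, then the turn about the tool's z in degrees. A call has 1 to 8 rows; each row is the pose to reach, as a shift and turn from the pose commanded when the call began, along the tool's axes at that moment; what a row does not reach only later rows make up. A row lasts 1/12 s, in which the tool goes at most 41.7 mm and 7.16 degrees, less where a joint would pass 70% of its speed; a pose out of reach is approached as far as the arm can. A call with a gripper value outside its range is refused whole. OPENING is the finger opening in cm, from 0 to 8.54, set as the call begins (- or left out, the last holds). The fingers move at their own pace and stop on an object; the grip force is fixed at half the most. Time passes only in rows, so rows that repeat a pose let the fingers close. It gives the time, the measured TCP pose, the force, the opening and the grip force at its end, in the units of the state.
- sensors.read_state(): the state, without advancing time (a new reading comes with each control period).
- get_image(name): name is "side" or "top" or "wrist"; returns the picture (400x640x3 uint8, blue, green, red); there is no depth.
- camera_params(name): a dict with "mtx" (3x3 intrinsics, pixels), "D" ([k1, k2, p1, p2, k3] as OpenCV has them; the pictures are not rectified), "rvec" (rotation vector, rad) and "tvec" (3), from world to camera coordinates, as OpenCV has them. Camera axes: x right, y down, z forward; pixel columns grow to the right and rows downward; lengths in mm; the calibration is good to about 2 mm. A picture is of the moment at which its call begins: read the wrist's pose just before it. camera_params takes no time and is no camera call; for the wrist camera it gives the pose at the moment of the call.
- order.finish_job(): hands the job in; it is judged then, once.
The state is a dict: "clock": time; "qpos": joint angles; "qd": joint speeds; "tau": joint torques, N m; "eef_pos": TCP position; "tool_rot": TCP orientation; "force": force on the tool from outside, world axes, zero at the start; "torque": the same for the moment, N m; "width": finger opening in mm; "gripper_force": force on a finger pad.
Only numpy, scipy, OpenCV 4.12 (cv2) and the standard library are available. Lean on these libraries where they do the work, as an engineer would, in place of code of your own. Each camera call takes 0.05 s, during which the arm holds its last target. There are 200 camera calls.

## Task

Take the wing-handled T-slot stop out of the wooden holder, lower it into the open end of the fixture's slot, and slide it along so that it pushes the white plate fully home; press it there against the fence for a moment with a firm fingertip push (about 10 N). Then, still up against the plate, turn the stop a quarter turn clockwise (seen from above) so that its foot locks under the slot's lips, and let go. Feel your way gently, never forcing the plate or the fixture or pushing the plate with the gripper, and leave the round-knobbed stop and everything else where it is.

Things in the scene. Friction and masses are not known exactly. Their poses are not given: they have to be found in the camera images.
- fixture: Aluminium assembly fixture, 230 (x) x 120 (y) x 26 mm high, fixed to the bench, rigid. Origin: centre of its underside. A T-slot, open at the top, runs along its own x axis at y = 0 over its full length: 19 mm wide between lips 8 mm thick (z 18 to 26 mm), over a cavity 32 mm wide (z 6 to 18 mm).
- slot_entry (a point): Point on the slot's centre line at the lips' top, 75 mm from the fixture's centre towards its open (-x) end: where the stop can go in. Axes as the fixture's: x along the slot towards the fence. Low fixed side guides, 10 mm high and 82 mm apart, run from fixture x = -18 to +78 mm.
- nut: T-slot stop with the WING handle, steel with black handle, 72 mm high, 0.2 kg, upright. Origin: centre of its underside, z up. T foot 30 (own x) x 17 (y) x 8 mm, underside chamfered; stem 15 mm dia., z 8 to 18; round collar 40 mm dia., z 18 to 32; neck 14 mm dia., z 32 to 40; wing 44 (x) x 14 (y) mm, z 40 to 72, parallel to the foot. Starts in a holder pocket, collar on the holder's top.
- nut_grip (a point): Centre of the wing, on the stop's axis, 56 mm above its underside; axes as nut. With own x along the slot the foot passes the lips (1 mm play a side); seated, the collar rests on the fixture's top, origin 8 mm above the fixture's underside, 2 mm air over and under the foot. Two foot corners are cut away: clockwise it turns to 90 and jams at 98 degrees, anticlockwise it jams early.
- plate: White plastic plate, 70 (x) x 80 (y) x 12 mm, 0.1 to 0.2 kg, loose, flat on the fixture between the guides, axes nearly the fixture's. Origin: centre of its underside. Starts 14 to 64 mm short of home; 1 to 2.5 N slide it. Home is where its +x edge meets the fence, a steel bar 12 mm high on the fixture. The stop bearing on its near edge has its axis 55 mm from the plate's centre.
- fence_zone (a point): NOT the fence itself: a fixed mark on the slot's centre line, at the fixture's top, 90 mm from its centre. The fence's near face is set anew each time, anywhere within 12 mm either side along x, and is then rigid: find it by feel. The slot's hidden lining is set with it: the foot can turn only within 1.5 mm of where the stop bears on the home plate; elsewhere it jams at 20 degrees.
- holder: Plywood parking block, 150 (x) x 60 (y) x 26 mm, fixed. Origin: centre of its underside. Two pockets 35 (x) x 22 (y) mm, 20 mm deep, at x = -37.5 and +37.5 mm, y = 0; the wing stop stands in either one.
- roundnut: The OTHER stop: the same, but with a round black knob 32 mm in diameter in place of the wing, in the other pocket. To be left alone. Origin: centre of its underside.
- bowl: Orange plastic bowl, 120 mm wide, 55 mm high, beside the fixture. To be left alone. Origin: centre of its underside.
- fitting0: Small grey plastic pipe fitting, 34 mm long, lying on the bench. To be left alone. Origin: centre of its underside.
- fitting1: Another such grey fitting, to be left alone.
Mind the look-alikes: they are no part of the job. What is shaped like the nut but orange or turquoise is not meant.

How it is judged (in metres and radians):
On the way, in this order (a step that is already met when the one before it is completed fails the run):
1. the wing-handled stop is down in the slot short of the plate, foot along the slot, collar on the fixture (z of nut in the frame of fixture below 0.011 m and y of nut in the frame of fixture between -0.003 and 0.003 m and x of nut in the frame of fixture above -0.115 m and x of nut in the frame of plate below -0.057 m and angle between the x axis of nut and the x axis of fixture, either way round below 0.2 rad), for 0.1 s.
2. the stop, still unturned, presses the plate against the fence (more than 4 N for 0.2 s) (contact force between nut and plate above 4 N and x of plate in the frame of fixture above 0.041 m and z of nut in the frame of fixture below 0.011 m and angle between the x axis of nut and the x axis of fixture, either way round below 0.4 rad), for 0.2 s.
3. the stop has been turned a quarter turn (at least 75 degrees), which only goes at its place against the home plate (angle between the x axis of nut and the x axis of fixture, either way round above 1.31 rad and z of nut in the frame of fixture below 0.011 m), for 0.1 s.
At the end, for the whole second after the job is handed in: Plate home at the fence, flat and square; the wing-handled stop upright in the slot, collar down on the fixture, turned 75 to 105 degrees from the slot direction with its foot under the lips (possible only where it holds the plate home), within 2 mm of the plate; both at rest and released (angle between the x axis of nut and the x axis of fixture, either way round above 1.31 rad and z of nut in the frame of fixture below 0.0095 m and angle between nut's own z axis and vertical below 0.06 rad and x of nut in the frame of plate between -0.057 and -0.053 m and y of nut in the frame of fixture between -0.003 and 0.003 m and x of plate in the frame of fixture above 0.041 m and z of plate in the frame of fixture below 0.028 m and angle between the x axis of plate and the x axis of fixture, either way round below 0.035 rad and linear speed of each of nut, plate below 0.01 m/s); the robot touches nothing.
It fails at once if the stop presses on the plate with more than 25 N (contact force between nut and plate above 25 N).
It fails at once if the stop is forced against the fixture with more than 45 N (contact force between nut and fixture above 45 N).
It fails at once if the gripper pushes the plate itself (contact force between the fingers and plate above 3 N).
It fails at once if the round-knobbed stop, the bowl or a fitting is shifted by more than 20 mm (distance of any of roundnut, bowl, fitting0, fitting1 from where it was at the start of the episode above 0.02 m).
It fails at once if the stop, once turned, is backed off from the plate by more than 3 mm (angle between the x axis of nut and the x axis of fixture, either way round above 1.31 rad and z of nut in the frame of fixture below 0.011 m and x of nut in the frame of fixture above -0.05 m and y of nut in the frame of fixture between -0.003 and 0.003 m and x of nut in the frame of plate below -0.058 m).
It also fails if it takes over 64 s, if anything falls off the work surface, if the arm or the gripper's body presses on something with over 40 N, if the wrist force passes 120 N, or if a joint passes its speed limit or range.

## Working session

There is one attempt and no reset: what is moved stays moved. The work goes in short steps, Python scripts to look and compute and a shell command to move; the robot and the scene stay as the last step left them, time stands still between calls to the robot, and variables do not carry over. Pictures are saved under pics/ and viewed, at most 10 in all, crops included, and the job is handed in when it is done.

```bash
mkdir -p pics; cat > h.py <<'E'
import numpy as np,cv2
from cell import sensors,get_image,camera_params,order
def ray(cp,px):
    R=cv2.Rodrigues(np.array(cp['rvec'],float))[0];t=np.array(cp['tvec'],float).ravel()
    u=cv2.undistortPoints(np.array(px,float).reshape(-1,1,2),np.array(cp['mtx']),np.array(cp['D']))[:,0]
    d=np.c_[u,np.ones(len(u))]@R
    return -R.T@t,d
def onz(cp,px,z):
    c,d=ray(cp,px); return c+d*((z-c[2])/d[:,2])[:,None]
def proj(cp,P):
    return cv2.projectPoints(np.array(P,float).reshape(-1,3),np.array(cp['rvec']),np.array(cp['tvec']),np.array(cp['mtx']),np.array(cp['D']))[0][:,0]
E
python3 - <<'E'
from h import *
s=sensors.read_state();print({k:np.round(v,3).tolist() for k,v in s.items()})
for n in ('top','side'):
    cv2.imwrite(f'pics/{n}0.png',get_image(n))
    cp=camera_params(n);c,d=ray(cp,[[320,200]]);print(n,c,d,onz(cp,[[0,0],[640,0],[640,400],[0,400]],0))
E
```

```text
{'clock': 0.0, 'qpos': [-1.226, 0.629, 0.038, 1.518, -0.027, 0.996, -0.02], 'qd': [-0.0, 0.001, -0.0, 0.001, -0.002, -0.0, -0.0], 'tau': [-0.0, -56.341, 1.226, -19.345, 0.011, 0.011, -0.0], 'eef_pos': [259.298, 595.343, 230.405], 'tool_rot': [-3.14, 0.0, 2.731], 'force': [-0.115, 0.172, -0.176], 'torque': [0.03, 0.028, -0.002], 'gripper_force': 0.0, 'width': 85.262}
top [ 490.18586356  -10.04335931 1092.515904  ] [[ 0.05290115  0.00727254 -0.9985917 ]] [[1149.49599048  901.93711065    0.        ]
 [1086.0583439  -917.70049087    0.        ]
 [  -9.4108691  -840.63198873    0.        ]
 [  27.00338167  883.46213428    0.        ]]
side [ 159.59070963 -702.73251292  955.58302771] [[ 0.34412137  0.5840593  -0.73526543]] [[-8.35937595e+01  2.08528028e+03  1.13686838e-13]
 [ 2.64689640e+03  3.99427830e+02  0.00000000e+00]
 [ 8.87338952e+02 -7.66563784e+02  0.00000000e+00]
 [-2.59194095e+02 -8.91936691e+01  0.00000000e+00]]
```

View pics/top0.png

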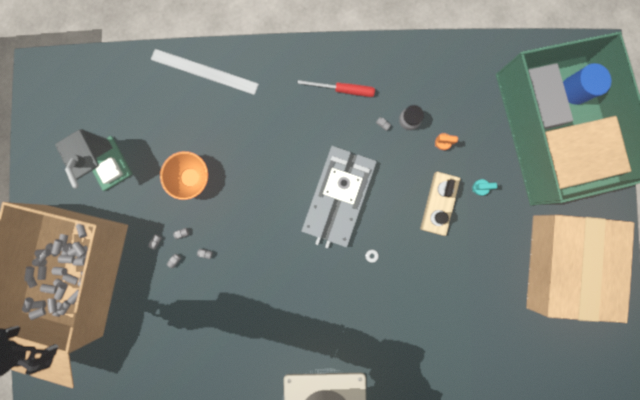

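View pics/side0.png

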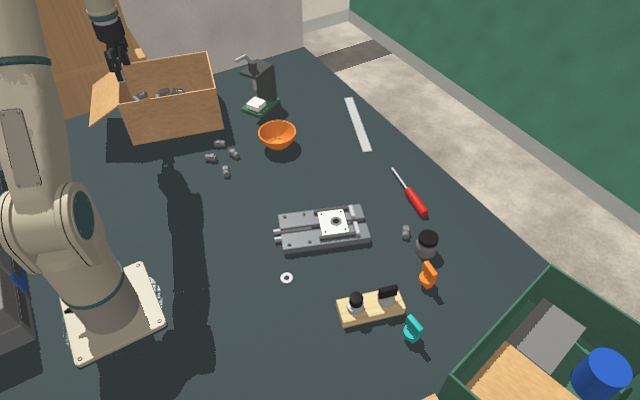

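Top view: the fixture is at (340,197), with its fence at the upper end and the plate at (343,186). The holder is at (440,204).

Could be taken for the wing stop (top view pixels): black one in the holder (448,188), round-knobbed one (441,218), orange (446,141), turquoise (485,187). I choose (448,188) and check it in a close crop.

```bash
python3 - <<'E'
from h import *
a=cv2.imread('pics/top0.png');b=cv2.imread('pics/side0.png')
A=cv2.resize(a[140:255,295:465],None,fx=4.7,fy=4.7,interpolation=cv2.INTER_CUBIC)[:540]
cv2.imwrite('pics/c1.png',A)
B=cv2.resize(b[190:340,260:450],None,fx=4,fy=4,interpolation=cv2.INTER_CUBIC)
cv2.imwrite('pics/c2.png',B);print(A.shape,B.shape)
E
```

```text
(540, 799, 3) (600, 760, 3)
```

View pics/c1.png

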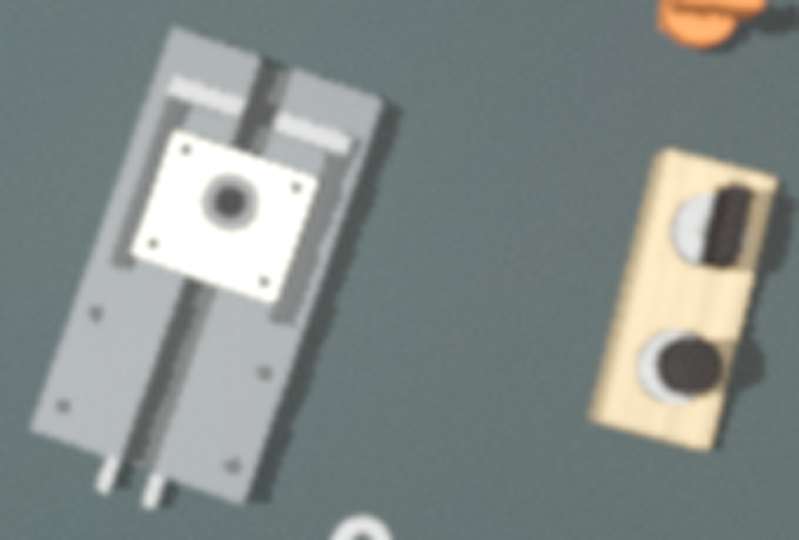

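View pics/c2.png

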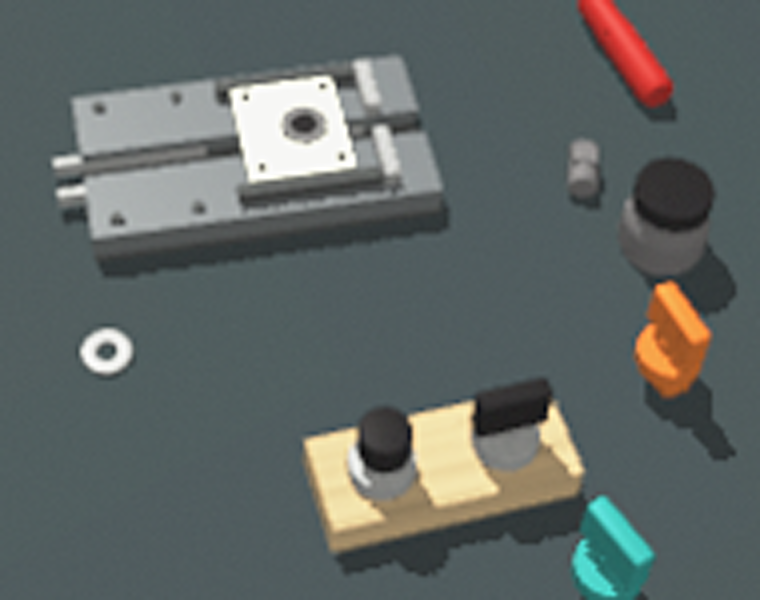

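The crops show the black wing stop at c1 (727,226), in the holder's upper pocket. The round knob is at (690,365), and the orange and turquoise decoys stand outside the holder. The fixture's fence is at its far end and the plate is between the guides.

```bash
python3 - <<'E'
from h import *
cp=camera_params('top');cs=camera_params('side')
f=lambda p:(np.array(p,float)+.5)/4.7-.5+[295,140]
g=lambda p:(np.array(p,float)+.5)/4-.5+[260,190]
F=onz(cp,f([[172,28],[383,98],[248,503],[32,430]]),26)[:,:2]
ax=(F[0]+F[1]-F[2]-F[3])/2;print('fix',F.mean(0),np.linalg.norm(ax),np.linalg.norm(F[0]-F[1]),np.degrees(np.arctan2(ax[1],ax[0])))
P=onz(cp,f([[173,130],[318,180],[277,303],[130,252]]),38)[:,:2];print('plate',P.mean(0),np.linalg.norm(P[0]-P[1]),np.linalg.norm(P[1]-P[2]))
H=onz(cp,f([[665,148],[778,178],[713,450],[590,420]]),26)[:,:2];print('holder',H.round(),H.mean(0),np.linalg.norm(H[0]-H[1]),np.linalg.norm(H[1]-H[2]));ax=(H[0]+H[1]-H[2]-H[3]);print(np.degrees(np.arctan2(ax[1],ax[0])))
# nut in pocket: underside z 26-18=8 ; wing top z 80, mid 64
print('wing top',onz(cp,f([[730,226]]),79))
S=onz(cs,g([[474,392],[548,380]]),80);print('side wing top',S)
Fs=onz(cs,g([[72,98],[402,55],[443,192],[93,242]]),26)[:,:2];ax=(Fs[1]+Fs[2]-Fs[0]-Fs[3])/2;print('fixS',Fs.mean(0),np.linalg.norm(ax),np.degrees(np.arctan2(ax[1],ax[0])))
w=camera_params('wrist');s=sensors.read_state();c,d=ray(w,[[320,200]]);print('wrist',c-s['eef_pos'],d)
E
```

```text
fix [556.22352543 -50.71581316] 229.56190037532446 120.00444319994006 -20.477430559958542
plate [580.52988582 -59.19765255] 81.6073566060734 69.0969822153199
holder [[ 612. -299.]
 [ 594. -360.]
 [ 449. -318.]
 [ 467. -252.]] [ 530.33685224 -307.098252  ] 63.417720893304924 151.18365963730068
-16.904657846152663
wing top [[ 564.8367823  -316.19104998   79.        ]]
side wing top [[ 544.66389677 -304.63945772   80.        ]
 [ 585.11367097 -319.64306699   80.        ]]
fixS [553.97879483 -48.7182949 ] 230.60322559998028 -20.853094021691952
wrist [-61.85597686  27.24041455 142.57479941] [[ 0.24597828 -0.127362   -0.96105819]]
```

```bash
cat >> h.py <<'E'
def go(x,y,z,yawdeg):
    s=sensors.read_state();w=s['tool_rot'][2];d=np.array([x,y,z])-s['eef_pos']
    t=-(yawdeg-np.degrees(w));t=(t+180)%360-180
    print('cm/deg:',np.round([(d[0]*np.cos(w)+d[1]*np.sin(w))/10,(d[0]*np.sin(w)-d[1]*np.cos(w))/10,-d[2]/10,t],2),'at',np.round(s['eef_pos'],1),'rot',np.round(np.degrees(s['tool_rot']),2),'q7',round(s['qpos'][6],2),'t',s['clock'],'F',np.round(s['force'],1))
E
python3 -m inch '[[[-21.5,-23.8,1.5,0],[-21.5,-23.8,1.5,0],[-21.5,-23.8,1.5,0],[-21.5,-23.8,1.5,0],[-21.5,-23.8,1.5,0],[-21.5,-23.8,1.5,0],[-21.5,-23.8,1.5,0],[-21.5,-23.8,1.5,0]]]' -
python3 -c "from h import *;go(566,-318,185,163)"
```

```text
clock: 0.77
eef_pos: [362.1, 287.6, 216.0]
tool_rot: [-3.139, 0.0, 2.728]
force: [0.6, -0.1, -0.1]
width: 85.4
gripper_force: 0.0
cm/deg: [-43.01 -47.26   3.1   -6.7 ] at [362.1 287.6 216. ] rot [-1.7987e+02  2.0000e-02  1.5630e+02] q7 0.45 t 0.7667 F [ 0.6 -0.1 -0.1]
```

```bash

python3 -m inch '[[[-22,-24,1.5,0],[-22,-24,1.5,0],[-22,-24,1.5,0],[-22,-24,1.5,0],[-22,-24,1.5,0],[-22,-24,1.5,0],[-22,-24,1.5,0],[-22,-24,1.5,0]]]' -
python3 -m inch '[[[-21.5,-23.5,1.5,-6.7],[-21.5,-23.5,1.5,-6.7],[-21.5,-23.5,1.5,-6.7],[-21.5,-23.5,1.5,-6.7],[-21.5,-23.5,1.5,-6.7],[-21.5,-23.5,1.5,-6.7],[-21.5,-23.5,1.5,-6.7],[-21.5,-23.5,1.5,-6.7]]]' -
python3 -m inch '[[[0,0,0,0],[0,0,0,0]]]' -
python3 - <<'E'
from h import *
go(566,-318,185,163)
cp=camera_params('wrist')
cv2.imwrite('pics/w1.png',get_image('wrist'))
print(proj(cp,[[566,-318,80],[566,-318,40],[530,-307,26]]))
E
```

```text
clock: 1.43
eef_pos: [467.8, -19.3, 201.1]
tool_rot: [-3.141, 0.0, 2.729]
force: [0.4, -0.7, -0.4]
width: 85.3
gripper_force: 0.0
clock: 2.1
eef_pos: [570.5, -322.5, 185.6]
tool_rot: [-3.139, 0.0, 2.844]
force: [-0.3, 0.1, 0.4]
width: 85.3
gripper_force: 0.0
clock: 2.27
eef_pos: [569.8, -319.2, 185.2]
tool_rot: [-3.141, -0.002, 2.844]
force: [-0.9, 1.0, 0.2]
width: 85.9
gripper_force: 0.0
cm/deg: [ 0.4  -0.    0.02 -0.03] at [ 569.8 -319.2  185.2] rot [-1.7998e+02 -9.0000e-02  1.6297e+02] q7 1.77 t 2.2667 F [-0.9  1.   0.2]
[[325.60099321 190.79450464]
 [325.5997929  179.80110155]
 [325.5647603  136.15888097]]
```

View pics/w1.png

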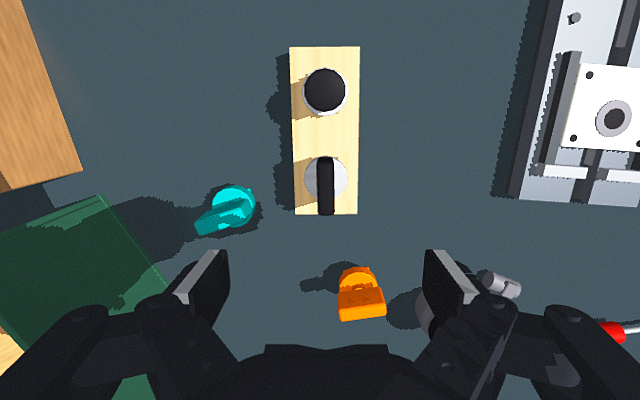

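Wrist view: wing at (326,185), upright in the picture, with the round knob above it at (325,90). The projected estimate agrees with this. Next I measure the wing, the holder and, from the same view, the fixture.

```bash
python3 - <<'E'
from h import *
im=cv2.imread('pics/w1.png');cp=camera_params('wrist')
m=(im.max(2)<75).astype(np.uint8);m[:140]=0;m[225:]=0;m[:,:295]=0;m[:,362:]=0
m=cv2.morphologyEx(m,cv2.MORPH_OPEN,np.ones((3,3)))
n,l,st,ce=cv2.connectedComponentsWithStats(m);k=1+st[1:,4].argmax();print(st[k],ce[k])
ys,xs=np.where(l==k)
rows=[(np.mean(xs[ys==y]),y,np.ptp(xs[ys==y])+1) for y in range(ys.min(),ys.max()+1)]
print([(round(a,1),b,c) for a,b,c in rows][::6])
r=np.array([q[:2] for q in rows[8:-4]])
P=onz(cp,r,80);c=np.polyfit(P[:,0],P[:,1],1);print('wing yaw',np.degrees(np.arctan(c[0])))
far=onz(cp,[[r[-1][0],ys.max()+.5]],80)[0];print('far end',far,'center',far[:2]-22*np.array([np.cos(np.arctan(c[0])),np.sin(np.arctan(c[0]))]))
print('near end at z80/z48',onz(cp,[[r[0][0],ys.min()-.5]],80)[0],onz(cp,[[r[0][0],ys.min()-.5]],48)[0])
print(onz(cp,[[320,185],[334,185]],80))
# holder edges
hm=((im[:,:,2]>190)&(im[:,:,0]<215)&(im[:,:,0]>90)).astype(np.uint8);hm[:,:270]=0;hm[:,380:]=0;hm[230:]=0
cn=max(cv2.findContours(hm,0,2)[0],key=cv2.contourArea);b=cv2.boxPoints(cv2.minAreaRect(cn));B=onz(cp,b,26)[:,:2];print('holder',B.round(1),B.mean(0))
E
```

```text
[317 157  17  59 962] [325.10602911 185.69334719]
[(np.float64(324.5), 157, np.int64(12)), (np.float64(325.0), 163, np.int64(17)), (np.float64(325.0), 169, np.int64(17)), (np.float64(325.0), 175, np.int64(17)), (np.float64(325.0), 181, np.int64(17)), (np.float64(325.0), 187, np.int64(17)), (np.float64(325.0), 193, np.int64(17)), (np.float64(325.5), 199, np.int64(16)), (np.float64(325.5), 205, np.int64(16)), (np.float64(325.5), 211, np.int64(16))]
wing yaw -16.15789478321159
far end [ 585.84295212 -321.58665227   80.        ] center [ 564.71198623 -315.4643749 ]
near end at z80/z48 [ 540.38459576 -308.17853066   80.        ] [ 544.86786645 -309.55424092   48.        ]
[[ 560.59323571 -318.40332669   80.        ]
 [ 563.77060388 -307.95021076   80.        ]]
holder [[ 449.2 -312.6]
 [ 466.5 -255.4]
 [ 610.3 -294.9]
 [ 590.5 -360.1]] [ 529.12901621 -305.72575787]
```

```bash

python3 -m inch '[[[0.56,0.18,3,-0.6],[0.56,0.18,6,-0.6],[0.56,0.18,9,-0.6],[0.56,0.18,11,-0.6],[0.56,0.18,12.5,-0.6],[0.56,0.18,13.2,-0.6],[0.56,0.18,13.7,-0.6],[0.56,0.18,13.7,-0.6]]]' -
python3 -c "from h import *;go(565,-315.8,47,163.6)"
```

```text
clock: 2.98
eef_pos: [565.8, -312.6, 49.0]
tool_rot: [3.141, -0.001, 2.86]
force: [-0.1, 0.4, 0.2]
width: 85.2
gripper_force: 0.0
cm/deg: [-0.01 -0.33  0.2   0.24] at [ 565.8 -312.6   49. ] rot [ 1.7996e+02 -6.0000e-02  1.6384e+02] q7 1.78 t 2.9833 F [-0.1  0.4  0.2]
```

```bash

python3 -m inch '[[[0,-0.3,0.15,0.2],[0,-0.3,0.15,0.2],[0,-0.3,0.15,0.2]]]' -
python3 -c "from h import *;go(565,-315.8,47,163.6)"
```

```text
clock: 3.23
eef_pos: [565.4, -317.6, 48.9]
tool_rot: [-3.141, 0.002, 2.854]
force: [0.4, 0.1, 1.0]
width: 85.4
gripper_force: 0.0
cm/deg: [ 0.09  0.16  0.19 -0.07] at [ 565.4 -317.6   48.9] rot [-1.7997e+02  9.0000e-02  1.6353e+02] q7 1.78 t 3.2333 F [0.4 0.1 1. ]
```

```bash

python3 -m inch '[[[0,0,0,0],[0,0,0,0],[0,0,0,0],[0,0,0,0],[0,0,0,0],[0,0,0,0],[0,0,0,0],[0,0,0,0]]]' 0.8
python3 -m inch '[[[0,0,0,0],[0,0,0,0],[0,0,0,0],[0,0,0,0]]]' -
python3 - <<'E'
from h import *
go(565,-315.8,47,163.6)
cv2.imwrite('pics/w2.png',get_image('wrist'))
E
```

```text
clock: 3.9
eef_pos: [565.0, -316.9, 47.9]
tool_rot: [-3.142, 0.0, 2.855]
force: [-1.1, -0.5, 1.4]
width: 13.6
gripper_force: 58.5
clock: 4.23
eef_pos: [565.0, -316.9, 47.9]
tool_rot: [-3.142, -0.0, 2.855]
force: [-0.9, -0.2, 2.4]
width: 13.1
gripper_force: 58.6
cm/deg: [ 0.03  0.1   0.09 -0.04] at [ 565.  -316.9   47.9] rot [-180.     -0.    163.56] q7 1.78 t 4.2333 F [-0.9 -0.2  2.4]
```

```bash

python3 -m inch '[[[0,0,-1,0],[0,0,-3,0],[0,0,-6,0],[0,0,-9,0],[0,0,-10,0],[0,0,-10,0]]]' -
python3 -c "from h import *;go(486,-24,148,159.4)"
```

```text
clock: 4.78
eef_pos: [567.0, -317.9, 151.2]
tool_rot: [-3.14, 0.006, 2.855]
force: [0.5, -1.1, -2.6]
width: 13.0
gripper_force: 58.7
cm/deg: [16.08 25.9   0.32  4.16] at [ 567.  -317.9  151.2] rot [-179.93    0.36  163.56] q7 1.78 t 4.7833 F [ 0.5 -1.1 -2.6]
```

```bash

python3 -m inch '[[[2,3.2,0,0],[4,6.5,0,1],[6,9.7,0,2],[8,13,0,3],[10,16.2,0,4.2],[12,19.4,0,4.2],[14,22.6,0,4.2],[16,25.8,0,4.2]]]' -
python3 -m inch '[[[0,0,0,0],[0,0,0,0],[0,0,0,0],[0,0,0,0]]]' -
python3 - <<'E'
from h import *
go(486,-24,148,159.4)
cp=camera_params('wrist');np.save('w3.npy',np.r_[np.ravel(cp['rvec']),np.ravel(cp['tvec'])])
cv2.imwrite('pics/w3.png',get_image('wrist'))
E
```

```text
clock: 5.45
eef_pos: [482.6, -22.5, 146.5]
tool_rot: [-3.141, -0.003, 2.781]
force: [1.1, 0.6, -2.1]
width: 13.2
gripper_force: 59.0
clock: 5.78
eef_pos: [484.5, -25.6, 147.2]
tool_rot: [-3.14, -0.0, 2.779]
force: [0.5, 0.3, -2.4]
width: 12.9
gripper_force: 59.1
cm/deg: [-0.08  0.21 -0.08 -0.16] at [484.5 -25.6 147.2] rot [-1.7994e+02 -2.0000e-02  1.5924e+02] q7 1.28 t 5.7833 F [ 0.5  0.3 -2.4]
```

View pics/w3.png

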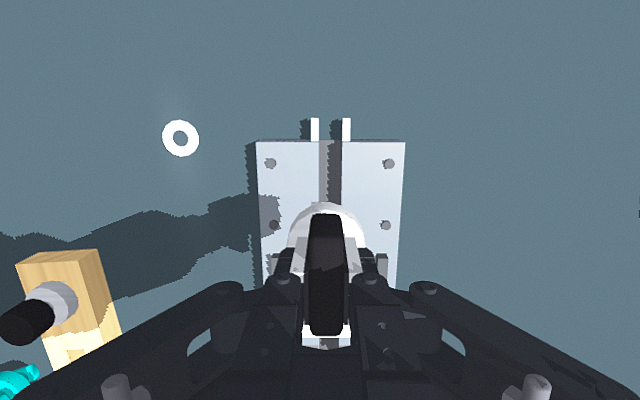

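Wrist view: the stop is held upright at (326,270). The fixture's open end is at row 141, its side edges at columns 257 and 405, and the slot at columns 319–342. I measure the slot's centre line and the wing in this same picture.

```bash
python3 - <<'E'
from h import *
im=cv2.imread('pics/w3.png');g=im.astype(int).max(2);cp=camera_params('wrist')
s=sensors.read_state();T=np.array(s['eef_pos'])
def edge(y,x0,x1,rise):
    r=cv2.GaussianBlur(im[y:y+1].astype(np.float32).mean(2),(3,1),0)[0];d=np.diff(r)[x0:x1]*(1 if rise else -1);k=d.argmax();
    if 0<k<len(d)-1:
        den=d[k-1]-2*d[k]+d[k+1];k=k+(0.5*(d[k-1]-d[k+1])/den if den else 0)
    return x0+k+.5
E={}
for nm,x0,x1,ri in (('L',250,272,True),('R',392,412,False),('sl',314,324,False),('sr',336,348,True)):
    ys=range(148,190,2);p=np.array([[edge(y,x0,x1,ri),y] for y in ys]);
    P=onz(cp,p,26)[:,:2];c=np.polyfit(P[:,0],P[:,1],1);res=P[:,1]-np.polyval(c,P[:,0]);ok=abs(res)<1;c=np.polyfit(P[ok,0],P[ok,1],1)
    E[nm]=c;print(nm,ok.sum(),np.degrees(np.arctan(c[0])),'y at x=486:',np.polyval(c,486),p[[0,-1]].round(1).tolist())
for a,b in (('L','R'),('sl','sr')):
    c=(E[a]+E[b])/2;th=np.arctan(c[0]);print(a,b,'yaw',np.degrees(th),'width',(E[b]-E[a])@[486,1]*np.cos(th))
    n=np.array([-np.sin(th),np.cos(th)]);print(' TCP lateral off',(T[1]-np.polyval(c,T[0]))*np.cos(th))
# end edge rows
v=[]
for x in list(range(265,312,4))+list(range(352,400,4)):
    r=cv2.GaussianBlur(im[:,x:x+1].astype(np.float32).mean(2),(1,3),0)[:,0];d=np.diff(r)[134:152];v.append([x,134+d.argmax()+.5])
P=onz(cp,v,26)[:,:2];print('end edge rows',np.median([a[1] for a in v]),np.median(P,0))
# wing
for y in (225,240,255,270):
    row=g[y];print(y,[x for x in range(295,360) if (row[x]<70)!=(row[x-1]<70)])
    print('  axis proj', onz(cp,[[309,y],[344,y]],T[2]+33).round(1).tolist())
print('TCP axis px',proj(cp,[T+[0,0,33],T+[0,0,-7]]))
E
```

```text
L 21 -20.99766754774242 y at x=486: -87.13101579552973 [[255.5, 148.0], [257.6, 188.0]]
R 21 -21.154019015965133 y at x=486: 41.664172430976606 [[404.6, 148.0], [401.7, 188.0]]
sl 21 -21.205309916870956 y at x=486: -32.93994780516701 [[318.4, 148.0], [318.3, 188.0]]
sr 21 -20.88298554208591 y at x=486: -12.635607598689205 [[341.5, 148.0], [341.1, 188.0]]
L R yaw -21.07588438878379 width 120.17943072192371
 TCP lateral off -3.377955321894305
sl sr yaw -21.04432214403965 width 18.9501001140646
 TCP lateral off -3.3271139465201474
end edge rows 141.5 [448.11350298  -7.81851944]
225 [310, 342]
  axis proj [[457.5, -21.8, 180.3], [461.9, -10.1, 180.3]]
240 [308, 344]
  axis proj [[462.9, -23.9, 180.3], [467.3, -12.1, 180.3]]
255 [306, 346]
  axis proj [[468.4, -26.1, 180.3], [472.9, -14.1, 180.3]]
270 [304, 348]
  axis proj [[474.0, -28.4, 180.3], [478.7, -16.2, 180.3]]
TCP axis px [[325.50448903 291.28515316]
 [325.5789511  247.48009866]]
```

```bash

python3 -m inch '[[[0,0.33,1,0.3],[0,0.33,3,0.3],[0,0.33,5,0.3],[0,0.33,6.5,0.3],[0,0.33,7,0.3],[0,0.33,7,0.3],[0,0.33,7,0.3],[0,0.33,7,0.3]]]' -
python3 - <<'E'
from h import *
s=sensors.read_state();T=np.array(s['eef_pos']);go(*T,158.94)
# slot line from last fit: passes lateral 0 at
u=np.array([np.cos(np.radians(-21.06)),np.sin(np.radians(-21.06))]);n=np.array([-u[1],u[0]])
p0=np.array([484.5,-25.6])+3.35*n
print('lat',(T[:2]-p0)@n,'x fix',(T[:2]-p0)@u-74.6)
cp=camera_params('wrist');im=get_image('wrist');cv2.imwrite('pics/w4.png',im)
for y in (30,60,90,120,150):
    r=im[y].astype(float).mean(1);d=np.diff(cv2.GaussianBlur(r[None].astype(np.float32),(3,1),0)[0])
    k=[i for i in range(300,370) if abs(d[i])>12];print(y,k, 'mid proj lat',)
E
```

```text
clock: 6.5
eef_pos: [486.4, -21.3, 78.3]
tool_rot: [3.141, 0.001, 2.775]
force: [-0.6, -0.7, -2.0]
width: 13.4
gripper_force: 59.0
cm/deg: [ 0.    0.   -0.    0.08] at [486.4 -21.3  78.3] rot [1.7997e+02 7.0000e-02 1.5902e+02] q7 1.29 t 6.5 F [-0.6 -0.7 -2. ]
lat 1.3482270527454565 x fix -74.3442164616209
30 [] mid proj lat
60 [] mid proj lat
90 [] mid proj lat
120 [307, 308, 348] mid proj lat
150 [306, 307, 308, 309, 327, 328, 337, 338, 339, 348, 349, 350] mid proj lat
```

```bash

python3 -m inch '[[[0,0,0,0],[0,0,0,0],[0,0,0,0]]]' -
python3 - <<'E'
from h import *
s=sensors.read_state();T=np.array(s['eef_pos'])
u=np.array([np.cos(np.radians(-21.06)),np.sin(np.radians(-21.06))]);n=np.array([-u[1],u[0]])
p0=np.array([484.5,-25.6])+3.35*n
print(T,'lat',(T[:2]-p0)@n,'x fix',(T[:2]-p0)@u-74.6)
cp=camera_params('wrist');im=get_image('wrist');cv2.imwrite('pics/w4.png',im)
E
```

```text
clock: 6.8
eef_pos: [486.1, -21.0, 78.3]
tool_rot: [3.141, 0.001, 2.776]
force: [-0.0, 0.3, -2.5]
width: 13.2
gripper_force: 59.0
[486.0658467  -20.97034779  78.29820524] lat 1.5330926950431818 x fix -74.80238880914716
```

View pics/w4.png

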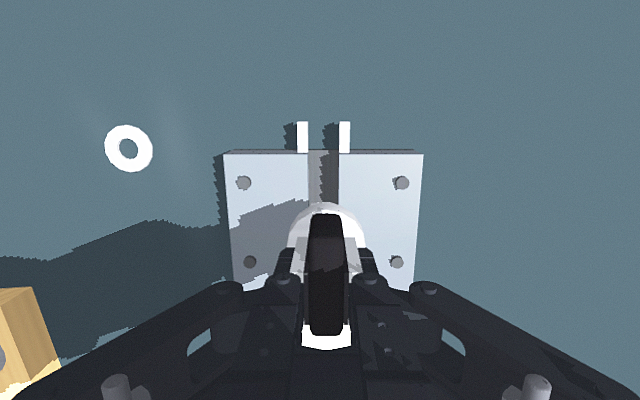

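The stop now hangs just over the slot (columns 308–339, wing at 326), with a small sideways offset to measure.

```bash
cat > m.py <<'E'
from h import *
im=cv2.imread('pics/w4.png');cp=camera_params('wrist');T=np.array(sensors.read_state()['eef_pos'])
def edge(y,x0,x1,ri):
    r=cv2.GaussianBlur(im[y:y+1].astype(np.float32).mean(2),(3,1),0)[0];d=np.diff(r)[x0:x1]*(1 if ri else -1);return x0+d.argmax()+.5
E={}
for nm,x0,x1,ri,yr in (('L',216,236,True,(158,196)),('R',412,430,False,(158,230)),('sl',302,314,False,(158,196)),('sr',333,346,True,(158,196))):
    p=np.array([[edge(y,x0,x1,ri),y] for y in range(*yr,2)]);P=onz(cp,p,26)[:,:2];c=np.polyfit(P[:,0],P[:,1],1)
    r=abs(P[:,1]-np.polyval(c,P[:,0]));ok=r<=np.median(r)*2+.2;c=np.polyfit(P[ok,0],P[ok,1],1);E[nm]=c;print(nm,ok.sum(),np.degrees(np.arctan(c[0])),p[[0,-1]].tolist())
for a,b in (('L','R'),('sl','sr')):
    c=(E[a]+E[b])/2;th=np.arctan(c[0]);print(a,b,np.degrees(th),'w',(E[b]-E[a])@[470,1]*np.cos(th),'TCP lat off',(T[1]-np.polyval(c,T[0]))*np.cos(th))
    for k in (0.3527,): print('  with yaw -21.06: mid', (T[1]-(np.polyval(c,455)-np.tan(np.radians(21.06))*(T[0]-455)))*np.cos(th))
E
python3 m.py
```

```text
L 19 -20.964155528373887 [[222.5, 158.0], [225.5, 194.0]]
R 36 -20.831837468811408 [[422.5, 158.0], [417.5, 228.0]]
sl 18 -21.796507836061462 [[307.5, 158.0], [307.5, 194.0]]
sr 19 -20.337810250112664 [[338.5, 158.0], [338.5, 194.0]]
L R -20.89802566734603 w 120.06966212889648 TCP lat off 1.6287314282503944
  with yaw -21.06: mid 1.7225252057155849
sl sr -21.070735819694374 w 19.115344285725957 TCP lat off 1.5932308053833746
  with yaw -21.06: mid 1.5870140523820564
```

```bash

python3 -m inch '[[[0,-0.17,0,0],[0,-0.17,0.2,0],[0,-0.17,0.4,0],[0,-0.17,0.6,0],[0,-0.17,0.8,0],[0,-0.17,0.8,0],[0,-0.17,0.8,0]]]' -
python3 - <<'E'
from h import *
s=sensors.read_state();T=np.array(s['eef_pos'])
u=np.array([np.cos(np.radians(-21.06)),np.sin(np.radians(-21.06))]);n=np.array([-u[1],u[0]])
p0=np.array([484.5,-25.6])+3.35*n
print(T,'lat (want 0)',(T[:2]-p0)@n,'x fix',(T[:2]-p0)@u-74.6,np.degrees(s['tool_rot']))
E
```

```text
clock: 7.43
eef_pos: [485.0, -22.6, 69.6]
tool_rot: [-3.141, -0.001, 2.776]
force: [-0.3, 0.1, -1.6]
width: 13.4
gripper_force: 59.0
[484.99415617 -22.59293774  69.56045137] lat (want 0) -0.3662228263029999 x fix -75.21942515581 [-1.79991046e+02 -2.87271860e-02  1.59066423e+02]
```

```bash

python3 -m inch '[[[0,0.02,0.15,0],[0,0.02,0.3,0],[0,0.02,0.45,0],[0,0.02,0.6,0],[0,0.02,0.75,0],[0,0.02,0.9,0],[0,0.02,0.9,0]]]' -

```

```text
clock: 8.02
eef_pos: [485.0, -22.4, 60.5]
tool_rot: [-3.141, -0.001, 2.776]
force: [0.3, 0.4, -1.6]
width: 13.3
gripper_force: 59.0
```

```bash

python3 -m inch '[[[0,0,0.2,0],[0,0,0.4,0],[0,0,0.6,0],[0,0,0.8,0],[0,0,0.95,0],[0,0,1.1,0],[0,0,1.1,0]]]' -

```

```text
clock: 8.6
eef_pos: [485.0, -22.4, 49.5]
tool_rot: [-3.141, -0.001, 2.776]
force: [0.2, 0.7, -1.6]
width: 13.2
gripper_force: 59.0
```

```bash

python3 -m inch '[[[0,0,0.05,0],[0,0,0.1,0],[0,0,0.15,0],[0,0,0.15,0]]]' -
python3 -m inch '[[[0,0,0.05,0],[0,0,0.05,0],[0,0,0.05,0]]]' -

```

```text
clock: 8.93
eef_pos: [485.2, -22.4, 48.3]
tool_rot: [-3.142, -0.0, 2.776]
force: [0.5, -0.4, -1.8]
width: 13.6
gripper_force: 59.0
clock: 9.18
eef_pos: [485.3, -22.4, 47.8]
tool_rot: [3.142, 0.0, 2.776]
force: [0.1, 0.1, -2.0]
width: 13.1
gripper_force: 59.2
```

```bash

python3 -m inch '[[[0,0,0.04,0],[0,0,0.04,0],[0,0,0.04,0]]]' -
python3 -m inch '[[[0,0,0.04,0],[0,0,0.04,0],[0,0,0.04,0]]]' -

```

```text
clock: 9.43
eef_pos: [485.3, -22.5, 47.8]
tool_rot: [3.141, 0.0, 2.776]
force: [-1.1, -0.3, 4.8]
width: 13.3
gripper_force: 60.0
clock: 9.68
eef_pos: [485.3, -22.5, 47.7]
tool_rot: [3.141, 0.0, 2.776]
force: [-2.3, 1.0, 10.8]
width: 12.8
gripper_force: 61.1
```

Seated: vertical force rises and z stays at 47.8. I back off the pressure and measure the plate–fence gap in the first wrist picture (both top edges at z = 38).

```bash

python3 -m inch '[[[0,0,-0.05,0],[0,0,-0.05,0]]]' -
python3 - <<'E'
from h import *
a=cv2.imread('pics/w1.png')[50:215,520:640];cv2.imwrite('pics/c3.png',cv2.resize(a,None,fx=3.6,fy=3.6,interpolation=cv2.INTER_CUBIC))
E
```

```text
clock: 9.85
eef_pos: [485.3, -22.4, 47.8]
tool_rot: [3.141, 0.0, 2.776]
force: [-1.2, -0.2, 6.0]
width: 13.1
gripper_force: 60.3
```

View pics/c3.png

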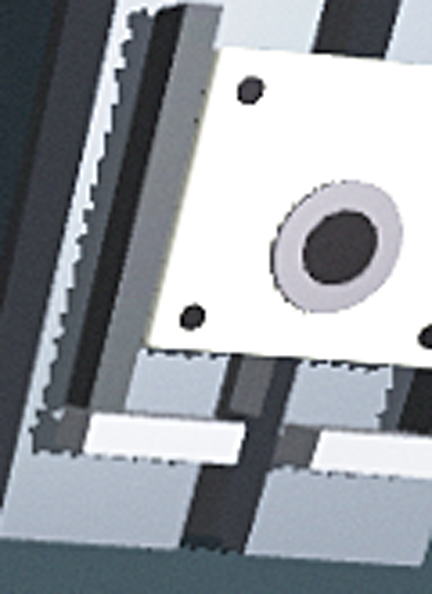

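The crop shows the plate's far edge from (148,348) to (430,366), the fence's near edge about (88,414) to (245,424), and the fixture's far end at (5,538)–(420,565).

```bash
python3 - <<'E'
from h import *
from scipy.spatial.transform import Rotation as Ro
s=sensors.read_state();cp=dict(camera_params('wrist'))
def M(R,t): m=np.eye(4);m[:3,:3]=R;m[:3,3]=t;return m
Tn=M(Ro.from_euler('xyz',s['tool_rot']).as_matrix(),s['eef_pos'])
C=M(cv2.Rodrigues(np.array(cp['rvec']))[0],np.ravel(cp['tvec']))
T1=M(Ro.from_euler('xyz',np.radians([-179.98,-.09,162.97])).as_matrix(),[569.8,-319.2,185.2])
C1=C@Tn@np.linalg.inv(T1);cp['rvec']=cv2.Rodrigues(C1[:3,:3])[0];cp['tvec']=C1[:3,3]
print('check',proj(cp,[566,-318,80]))
g=lambda p:(np.array(p,float)+.5)/3.6-.5+[520,50]
u=np.array([np.cos(np.radians(-21.06)),np.sin(np.radians(-21.06))]);n=np.array([-u[1],u[0]])
p0=np.array([484.5,-25.6])+3.35*n
fx=lambda P:np.c_[(P[:,:2]-p0)@u-74.6,(P[:,:2]-p0)@n].round(1).tolist()
print('end115',fx(onz(cp,g([[5,538],[180,548],[420,565]]),26)))
print('plate far',fx(onz(cp,g([[148,348],[430,366]]),38)),'near',fx(onz(cp,g([[222,47],[430,65]]),38)))
for z in(38,26): print('fence near',z,fx(onz(cp,g([[88,414],[245,424],[318,432]]),z)),'far',fx(onz(cp,g([[85,455],[240,466]]),z)))
E
```

```text
check [[325.6350939  190.80196486]]
end115 [[115.2, -56.8], [114.7, -8.1], [114.7, 60.3]]
plate far [[61.6, -39.8], [60.6, 33.5]] near [[-8.4, -40.2], [-8.7, 10.8]]
fence near 38 [[79.0, -50.8], [78.5, -9.9], [79.2, 9.6]] far [[89.4, -49.0], [89.3, -8.1]]
fence near 26 [[80.5, -42.5], [80.0, 0.1], [80.7, 20.4]] far [[91.3, -40.6], [91.2, 2.0]]
```

```bash

python3 -m inch '[[[-0.3,0,-0.02,0],[-0.8,0,-0.02,0],[-1.4,0,-0.02,0],[-2.0,0,-0.02,0],[-2.6,0,-0.02,0],[-3.2,0,-0.02,0],[-3.6,0,-0.02,0],[-3.8,0,-0.02,0]]]' -
python3 -m inch '[[[0,0,0,0],[0,0,0,0]]]' -

```

```text
clock: 10.52
eef_pos: [516.5, -34.7, 47.8]
tool_rot: [-3.14, -0.009, 2.777]
force: [-10.8, 3.8, 16.9]
width: 13.2
gripper_force: 61.6
clock: 10.68
eef_pos: [516.6, -34.8, 47.8]
tool_rot: [-3.14, -0.008, 2.777]
force: [-8.5, 2.2, 13.2]
width: 13.2
gripper_force: 61.6
```

```bash

python3 -m inch '[[[0,0,-0.05,0],[0,0,-0.08,0],[0,0,-0.08,0]]]' -
python3 -m inch '[[[-0.2,0,0,0],[-0.2,0,0,0],[-0.2,0,0,0]]]' -
python3 -c "from h import *;go(516.6,-34.8,47.8,158.94)"
```

```text
clock: 10.93
eef_pos: [521.1, -36.1, 48.3]
tool_rot: [3.141, 0.001, 2.776]
force: [-0.2, 0.5, -1.8]
width: 13.2
gripper_force: 59.0
clock: 11.18
eef_pos: [522.9, -36.9, 48.3]
tool_rot: [-3.142, 0.0, 2.776]
force: [-0.3, -0.1, -1.6]
width: 13.1
gripper_force: 59.0
cm/deg: [ 0.66 -0.03  0.05  0.11] at [522.9 -36.9  48.3] rot [-1.8000e+02  1.0000e-02  1.5905e+02] q7 1.31 t 11.1833 F [-0.3 -0.1 -1.6]
```

```bash

python3 -m inch '[[[-0.1,0,0,0],[-0.2,0,0,0],[-0.3,0,0,0],[-0.4,0,0,0],[-0.4,0,0,0]]]' -
python3 -m inch '[[[-0.05,0,0,0],[-0.1,0,0,0],[-0.15,0,0,0],[-0.2,0,0,0],[-0.25,0,0,0],[-0.3,0,0,0],[-0.3,0,0,0]]]' -
python3 -m inch '[[[-0.05,0,0,0],[-0.1,0,0,0],[-0.15,0,0,0],[-0.2,0,0,0],[-0.25,0,0,0],[-0.3,0,0,0],[-0.3,0,0,0]]]' -

```

```text
clock: 11.6
eef_pos: [526.7, -38.3, 48.5]
tool_rot: [3.141, 0.0, 2.776]
force: [-0.7, -0.0, -2.3]
width: 13.2
gripper_force: 59.0
clock: 12.18
eef_pos: [528.6, -39.1, 48.4]
tool_rot: [-3.141, -0.001, 2.776]
force: [-1.2, 0.7, -1.8]
width: 13.1
gripper_force: 59.1
clock: 12.77
eef_pos: [532.1, -40.4, 48.5]
tool_rot: [3.142, 0.0, 2.776]
force: [0.0, 0.3, -3.3]
width: 13.2
gripper_force: 59.0
```

```bash

python3 -m inch '[[[-0.1,0,0,0],[-0.2,0,0,0],[-0.3,0,0,0],[-0.4,0,0,0],[-0.5,0,0,0],[-0.5,0,0,0]]]' -
python3 -m inch '[[[-0.05,0,0,0],[-0.1,0,0,0],[-0.15,0,0,0],[-0.2,0,0,0],[-0.25,0,0,0],[-0.25,0,0,0]]]' -
python3 -m inch '[[[-0.05,0,0,0],[-0.1,0,0,0],[-0.15,0,0,0],[-0.15,0,0,0]]]' -

```

```text
clock: 13.27
eef_pos: [537.0, -42.2, 48.5]
tool_rot: [3.141, 0.001, 2.776]
force: [-1.0, -0.1, -1.9]
width: 13.2
gripper_force: 59.0
clock: 13.77
eef_pos: [539.2, -43.1, 48.5]
tool_rot: [3.142, 0.0, 2.776]
force: [-1.1, 0.9, -1.8]
width: 13.4
gripper_force: 59.1
clock: 14.1
eef_pos: [540.5, -43.6, 48.5]
tool_rot: [3.142, 0.0, 2.776]
force: [-1.9, 0.8, -1.7]
width: 13.3
gripper_force: 59.1
```

```bash

python3 -m inch '[[[-0.05,0,0,0],[-0.1,0,0,0],[-0.15,0,0,0],[-0.15,0,0,0]]]' -
python3 -m inch '[[[-0.05,0,0,0],[-0.1,0,0,0],[-0.15,0,0,0],[-0.15,0,0,0]]]' -

```

```text
clock: 14.43
eef_pos: [542.0, -44.2, 48.5]
tool_rot: [3.142, 0.0, 2.776]
force: [-1.0, 0.8, -1.8]
width: 13.3
gripper_force: 59.1
clock: 14.77
eef_pos: [543.4, -44.7, 48.5]
tool_rot: [3.142, 0.0, 2.776]
force: [-0.4, 0.2, -1.2]
width: 13.5
gripper_force: 59.1
```

```bash

python3 -m inch '[[[-0.05,0,0,0],[-0.1,0,0,0],[-0.1,0,0,0]]]' -

```

```text
clock: 15.02
eef_pos: [544.2, -45.0, 48.5]
tool_rot: [3.142, 0.0, 2.776]
force: [-1.5, -0.1, -0.8]
width: 13.2
gripper_force: 59.1
```

```bash

python3 -m inch '[[[-0.05,0,0,0],[-0.1,0,0,0],[-0.1,0,0,0]]]' -

```

```text
clock: 15.27
eef_pos: [544.5, -45.1, 48.4]
tool_rot: [-3.141, -0.001, 2.776]
force: [-1.6, 0.8, -0.3]
width: 13.3
gripper_force: 59.3
```

```bash

python3 -m inch '[[[-0.05,0,0,0],[-0.1,0,0,0],[-0.1,0,0,0]]]' -

```

```text
clock: 15.52
eef_pos: [544.6, -45.2, 48.3]
tool_rot: [-3.141, -0.003, 2.776]
force: [-4.6, 1.9, 1.3]
width: 12.9
gripper_force: 59.5
```

```bash

python3 -m inch '[[[-0.05,0,0,0],[-0.1,0,0,0],[-0.1,0,0,0]]]' -

```

```text
clock: 15.77
eef_pos: [544.7, -45.2, 48.2]
tool_rot: [-3.141, -0.005, 2.777]
force: [-6.5, 2.6, 2.3]
width: 13.0
gripper_force: 59.6
```

```bash

python3 -m inch '[[[-0.08,0,0,0],[-0.15,0,0,0],[-0.15,0,0,0],[-0.15,0,0,0],[-0.15,0,0,0],[-0.15,0,0,0],[-0.15,0,0,0]]]' -

```

```text
clock: 16.35
eef_pos: [544.7, -45.2, 48.0]
tool_rot: [-3.141, -0.007, 2.777]
force: [-7.7, 3.8, 4.3]
width: 13.4
gripper_force: 59.9
```

```bash

python3 -m inch '[[[-0.06,0,0,0],[-0.08,0,0,0],[-0.08,0,0,0],[-0.08,0,0,0],[-0.08,0,0,0],[-0.08,0,0,0],[-0.08,0,0,0]]]' -
python3 -c "from h import *;s=sensors.read_state();f=np.array(s['force'])[:2];print(np.linalg.norm(f),s['torque'],np.degrees(s['tool_rot']))"
python3 -m inch '[[[0.1,0,0,0],[0.2,0,0,0],[0.3,0,0,0],[0.3,0,0,0],[0.3,0,0,0]]]' -

```

```text
clock: 16.93
eef_pos: [544.8, -45.3, 48.0]
tool_rot: [-3.14, -0.009, 2.777]
force: [-9.4, 3.6, 4.4]
width: 13.1
gripper_force: 60.0
10.086070236192924 [ 0.93397199  2.10312402 -0.01293871] [-179.93569706   -0.49514149  159.11390609]
clock: 17.35
eef_pos: [544.6, -45.2, 48.0]
tool_rot: [-3.141, -0.003, 2.776]
force: [-5.4, 2.4, -1.6]
width: 13.4
gripper_force: 59.1
```

```bash

python3 -m inch '[[[0,0,0,4],[0,0,0,8],[0,0,0,12],[0,0,0,16],[0,0,0,20],[0,0,0,24],[0,0,0,27],[0,0,0,27]]]' -
python3 -c "from h import *;s=sensors.read_state();print(s['torque'],np.degrees(s['tool_rot']))"

```

```text
clock: 18.02
eef_pos: [545.2, -43.6, 48.0]
tool_rot: [-3.141, -0.003, 2.305]
force: [-4.6, 4.3, -2.5]
width: 13.4
gripper_force: 59.1
[1.12995805 0.97947072 0.09109001] [-179.96655341   -0.1976862   132.04480109]
```

```bash

python3 -m inch '[[[0,0.08,0,4],[0,0.1,0,8],[0,0.12,0,12],[0,0.14,0,16],[0,0.16,0,20],[0,0.18,0,24],[0,0.2,0,28],[0,0.2,0,28]]]' -
python3 -c "
from h import *;s=sensors.read_state();print(s['torque'],np.degrees(s['tool_rot']))
u=np.array([.933,-.359]);n=np.array([.359,.933]);f=np.array(s['force'])[:2];p=np.array(s['eef_pos'])[:2]-[544.6,-45.2];print('Fu,Fn',f@u,f@n,'du,dn',p@u,p@n)"

```

```text
clock: 18.68
eef_pos: [545.0, -44.1, 48.0]
tool_rot: [-3.136, -0.002, 1.814]
force: [-7.0, 0.8, 0.7]
width: 13.3
gripper_force: 59.6
[0.30632672 1.72249781 0.05589812] [-1.79701897e+02 -1.08812264e-01  1.03946752e+02]
Fu,Fn -6.849089320418274 -1.8124147229092067 du,dn -0.037759617584294705 1.1492761476184208
```

```bash

python3 -m inch '[[[-0.03,-0.09,0,4],[-0.03,-0.09,0,9],[-0.03,-0.09,0,14],[-0.03,-0.09,0,19],[-0.03,-0.09,0,24],[-0.03,-0.09,0,29],[-0.03,-0.09,0,33],[-0.03,-0.09,0,34]]]' -
python3 -m inch '[[[0,0,0,0],[0,0,0,0],[0,0,0,0]]]' -
python3 - <<'E'
from h import *;s=sensors.read_state();print(s['torque'],np.degrees(s['tool_rot']))
u=np.array([.933,-.359]);n=np.array([.359,.933]);f=np.array(s['force'])[:2];p=np.array(s['eef_pos'])[:2]-[544.6,-45.2];print('Fu,Fn',f@u,f@n,'du,dn',p@u,p@n)
im=get_image('wrist');cv2.imwrite('pics/w5.png',im)
E
```

```text
clock: 19.35
eef_pos: [544.7, -44.3, 47.9]
tool_rot: [-3.137, 0.001, 1.221]
force: [-6.6, 1.5, -0.0]
width: 13.1
gripper_force: 59.5
clock: 19.6
eef_pos: [544.7, -44.4, 47.9]
tool_rot: [-3.137, 0.001, 1.224]
force: [-6.5, 2.0, -1.0]
width: 13.1
gripper_force: 59.4
[0.25601325 1.58894262 0.05205737] [-1.79734567e+02  3.15835150e-02  7.01320439e+01]
Fu,Fn -6.798739286205622 -0.5083384182135532 du,dn -0.2379359666455508 0.7597799998031478
```

View pics/w5.png

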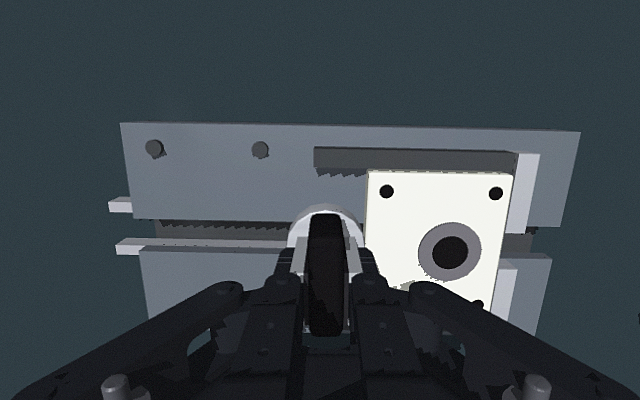

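Wrist view: the plate's far edge (508,180) is against the fence (518–540), and the wing at (326,270) is turned square to the slot. I ease the push, seat the stop and release it.

```bash

python3 -m inch '[[[0,-0.1,0.02,0],[0,-0.2,0.03,0],[0,-0.22,0.03,0],[0,-0.22,0.03,0]]]' -

```

```text
clock: 19.98
eef_pos: [544.5, -44.4, 48.0]
tool_rot: [-3.141, 0.0, 1.223]
force: [-3.6, 1.2, -3.8]
width: 13.1
gripper_force: 59.1
```

```bash

python3 -m inch '[[[0,-0.05,0.04,0],[0,-0.09,0.06,0],[0,-0.09,0.06,0],[0,-0.09,0.06,0]]]' -

```

```text
clock: 20.32
eef_pos: [544.5, -44.3, 47.8]
tool_rot: [3.14, 0.0, 1.223]
force: [-2.5, 0.1, -0.1]
width: 13.2
gripper_force: 59.5
```

Push 2.5 N, collar seated. Open the fingers.

```bash

python3 -m inch '[[[0,0,0,0],[0,0,0,0],[0,0,0,0],[0,0,0,0],[0,0,0,0],[0,0,0,0]]]' 4.5
python3 -m inch '[[[0,0,-1,0],[0,0,-3,0],[0,0,-6,0],[0,0,-9,0],[0,0,-11,0],[0,0,-12,0],[0,0,-12,0],[0,0,-12,0]]]' -
python3 - <<'E'
from h import *
print(sensors.read_state()['eef_pos'],sensors.read_state()['force'])
im=get_image('wrist');cv2.imwrite('pics/w6.png',im);cv2.imwrite('pics/t6.png',get_image('top'))
E
```

```text
clock: 20.82
eef_pos: [544.3, -43.9, 47.7]
tool_rot: [3.141, -0.0, 1.223]
force: [-0.4, -0.2, -0.2]
width: 45.0
gripper_force: 0.0
clock: 21.48
eef_pos: [543.8, -43.5, 167.6]
tool_rot: [3.142, -0.0, 1.223]
force: [0.8, 0.7, -0.8]
width: 44.9
gripper_force: 0.0
[543.84359871 -43.49801706 167.56592026] [ 0.82285927  0.67067235 -0.76020361]
```

View pics/w6.png

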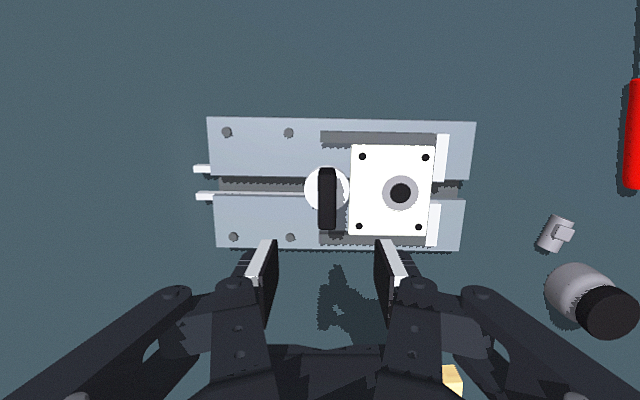

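The stop stands upright at (327,195), turned square, with its collar against the plate's near edge (349). The plate's far edge (434) is at the fence, and the gripper is clear, so I hand in.

```bash
python3 -c "from cell import order;print(order.finish_job())"
```

```text
the job is handed in; nothing more can be done
None
```

I handed the job in at about 21.5 s: the plate was pressed home against the fence at about 10 N, and the wing stop was turned a quarter turn clockwise and released. No verdict came back; the last picture shows the plate at the fence, the collar against it and the gripper clear.

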